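Sweep used caps into the reject bay

ROBOT

A 6-joint arm with a two-finger parallel gripper is mounted at the origin on the work surface. World frame = base frame: x ahead of the robot, y to its left, z up, the work surface at z = 0. Lengths are in mm, angles in rad, forces in N, time in s.
With the tool pointing down it reaches from about 350 to 925 mm from the base axis. Payload 6.4 kg.
Tool frame: the origin (TCP) lies between the finger pads; the fingertips stand 25 mm ahead of it and the grasp point (between the pads) lies 6 mm ahead of it; x points along the fingers, y is the direction in which the jaws open and shut, and the axes are right-handed (so a half turn about x gives the same grasp; the last joint's range is limited). The gripper opens to 94 mm and grips with 3 to 60 N. Pads are 16 mm wide; open, the fingers measure 119 mm over their backs; the gripper's body (75 mm by 177 mm) begins 78 mm behind the grasp point.
Start: joints at [1.154, 0.245, 1.558, -0, 1.339, -0.174], TCP at [156.27, 630.947, 230.455] pointing down, gripper open.
Joint ranges: [-3.13, 3.13], [-1.02, 2.26], [0.13, 2.54], [-0.95, 4.09], [0.21, 2.88], [-2.74, 2.74]. Speed limits (rad/s): [2.57, 2.57, 3.14, 3.14, 3.14, 3.14].

INTERFACE

Orientations are given as [roll, pitch, yaw] about the fixed x, y, z axes, in that order (R = Rz(yaw) Ry(pitch) Rx(roll)).
In Python, from workcell import telemetry, vision, ticket gives the robot as it stands.
- The arm moves only by the tool move_arm, never from a script. Its argument "increments" is a list of rows, each an object with "offset": the shift along the world's x, y, z each as a share of 0.02 m, from -1 to 1, a list of three; "turn": the turn about the world's z as a share of 0.08 rad, from -1 to 1. A call has 1 to 12 rows; each row shifts and turns the pose as measured when the row begins; what a row does not reach is not made up. A row lasts 1/10 s, in which the tool goes at most 50 mm and 8.59 degrees, less where a joint would pass 70% of its speed; a pose out of reach is approached as far as the arm can. A call with a number of a shift or a turn outside -1 to 1 is refused whole. A call with a gripper value outside its range is refused whole. "jaw" is the closure, from -1 (fully open) to 1 (shut), set as the call begins (left out, the last holds). The fingers move at their own pace and stop on an object; the grip force is fixed at half the most. Time passes only in rows, so rows that do not move let the fingers close. It gives the time, the measured TCP pose, the force and the opening at its end, in the units of the state.
- telemetry.sense(): the state, without advancing time (a new reading comes with each control period).
- vision.grab_frame(name): name is "scene" or "top" or "wrist"; returns the picture (480x640x3 uint8, red, green, blue); there is no depth.
- vision.camera_model(name): a dict with "fx", "fy", "cx", "cy" (pixels), "k1" (the pictures are not rectified: a ray, as slopes to the right and down, at radius r is drawn at 1 + k1 r^2 times it, then the intrinsics apply), "rvec" (rotation vector, rad) and "tvec" (3), from world to camera coordinates, as OpenCV has them. Camera axes: x right, y down, z forward; pixel columns grow to the right and rows downward; lengths in mm; the calibration is good to about 2 mm. A picture is of the moment at which its call begins: read the wrist's pose just before it. camera_model takes no time and is no camera call; for the wrist camera it gives the pose at the moment of the call.
- ticket.sign_off(): hands the job in, once; it reports no verdict.
The state is a dict: "time": time; "joints": joint angles; "qvel": joint speeds; "effort": joint torques, N m; "ee_pos": TCP position; "orientation": TCP orientation; "contact_force": force on the tool from outside, world axes, zero at the start; "ft_torque": the same for the moment, N m; "width": finger opening in mm.
Only numpy, scipy, OpenCV 4.12 (cv2) and the standard library are available. Lean on these libraries where they do the work, as an engineer would, in place of code of your own. Each camera call takes 0.05 s, during which the arm holds its last target.

TASK

Clear the three used orange caps off the inspection plate: with the fingertips, sweep each one along the table, flat and stub up, into the yellow three-walled bay until it is wholly inside. Do not pick up or lift any cap; leave the blue cap and everything else where it stands.

Things in the scene. Friction and masses are not known exactly. Their poses are not given: they have to be found in the camera images.
- cap_orange_1: Orange screw cap, loose, 20 g: round skirt 38 mm across and 15 mm tall, carrying a round stub 20 mm across up to 24 mm above the underside. Lies flat, stub up. Origin: centre of the underside, z up. Slides on the steel and does not roll.
- cap_orange_2: Orange screw cap, loose, 20 g: round skirt 38 mm across and 15 mm tall, carrying a round stub 20 mm across up to 24 mm above the underside. Lies flat, stub up. Origin: centre of the underside, z up. Slides on the steel and does not roll.
- cap_orange_3: Orange screw cap, loose, 20 g: round skirt 38 mm across and 15 mm tall, carrying a round stub 20 mm across up to 24 mm above the underside. Lies flat, stub up. Origin: centre of the underside, z up. Slides on the steel and does not roll.
- cap_blue: Blue screw cap of the same shape and size as the orange ones, lying flat among them; any of the four may be nearest the bay. Must stay where it is. Origin: centre of the underside.
- bay: Fixed bay of three yellow walls, 30 mm high, 4 mm thick, at the robot's left. Inside 180 mm wide (its x), 130 mm deep (its y). Its -y side is open and faces the robot's right (world -y, within 15 degrees); dark ground level with the table, no sill. Origin: middle of the inside, at table level: mouth at y = -65, back wall at y = +65, side walls at x = -90 and +90 mm (inner faces, own frame).
- sample_bottle: Small amber bottle, 30 mm across, 60 mm tall, loose, upright, on the robot's side of the caps. Leave alone. Origin: centre of the underside.
- clamp_ring: Steel ring 50 mm across, 14 mm tall, lying loose on the robot's side of the caps. Leave alone. Origin: centre of the underside.
- mouse: Black computer mouse, 104 mm long (its x), 60 mm wide, 34 mm tall, lying loose right of the caps. Leave alone. Origin: centre of the underside.
- media_bottle: Clear bottle with a white cap, 54 mm across, 110 mm tall, loose, upright, right of and beyond the caps. Leave alone. Origin: centre of the underside.
- jar: Low clear jar with a white lid, 56 mm across, 55 mm tall, loose, upright, beyond the caps. Leave alone. Origin: centre of the underside.

How it is judged:
By the outcome, as a careful person would: the job done as asked, in the order asked, and still so for the second after the job is handed in, with the robot touching nothing.
It also fails if it takes over 64 s, if anything falls off the work surface, if the arm or the gripper's body presses on something with over 40 N, if the wrist force passes 120 N, or if a joint passes its speed limit or range.

## Working session

There is one attempt and no reset: what is moved stays moved. The work goes in short steps, Python scripts to look and compute and a tool call to move; the robot and the scene stay as the last step left them, time stands still between calls to the robot, and variables do not carry over. Pictures are saved under pics/ and viewed, and the job is handed in when it is done.

Besides the shell and the picture viewer there is one more tool, called after "Emit:" by a JSON object that holds its "method" and its "body", one argument or row to a line. move_arm: Moves the arm, as the interface text tells. Its arguments: {"type":"object","properties":{"increments":{"type":"array","items":{"type":"object","properties":{"offset":{"type":"array","items":{"type":"number","minimum":-1,"maximum":1}},"turn":{"type":"number","minimum":-1,"maximum":1}}}},"jaw":{"type":"number"}},"required":["increments"]}

```bash
mkdir -p pics; ls; python3 - <<'E'
from workcell import telemetry, vision
import cv2
print(telemetry.sense())
for n in ["top","scene"]:
    m=vision.camera_model(n);print(n,m)
    cv2.imwrite(f"pics/{n}0.png",vision.grab_frame(n)[:,:,::-1])
E
```

```text
pics
{'time': 0.0, 'joints': array([ 1.15389443e+00,  2.45826836e-01,  1.55896747e+00,  3.44607421e-05,
        1.33865375e+00, -1.74109895e-01]), 'qvel': array([ 6.36052038e-04, -5.83029804e-04,  2.17709278e-04, -8.24114888e-04,
        1.13501609e-03, -6.10651554e-05]), 'effort': array([-8.75617152e-04, -4.15815890e+01, -3.14608383e+01,  6.84828381e-02,
        3.31392162e-02, -1.23022069e-04]), 'ee_pos': array([156.04482868, 630.44976387, 229.36215431]), 'orientation': array([-1.76297128,  1.56894062, -2.00577124]), 'contact_force': array([ 0.15064578, -0.14490181,  0.13139842]), 'ft_torque': array([-0.0499111 , -0.00766734,  0.01604121]), 'width': 93.80356027933597}
top {'fx': 469.61914033740277, 'fy': 469.61914033740277, 'cx': 309.67053616098195, 'cy': 246.01062372933413, 'k1': 0.03053381005659096, 'rvec': array([ 2.15808017, -2.19887746,  0.07867537]), 'tvec': array([-105.8150161 ,  580.46164034,  787.50698379])}
scene {'fx': 518.4141290815598, 'fy': 518.4141290815598, 'cx': 317.10011613247246, 'cy': 239.55905030818832, 'k1': -0.08685927893730142, 'rvec': array([ 1.98492078,  1.63021056, -0.53961489]), 'tvec': array([-8.35411445e-01, -4.46862009e+02,  1.27606270e+03])}
```

View pics/top0.png

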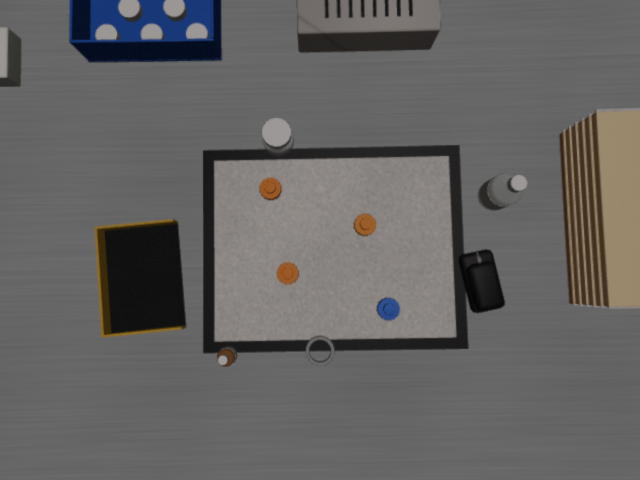

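View pics/scene0.png

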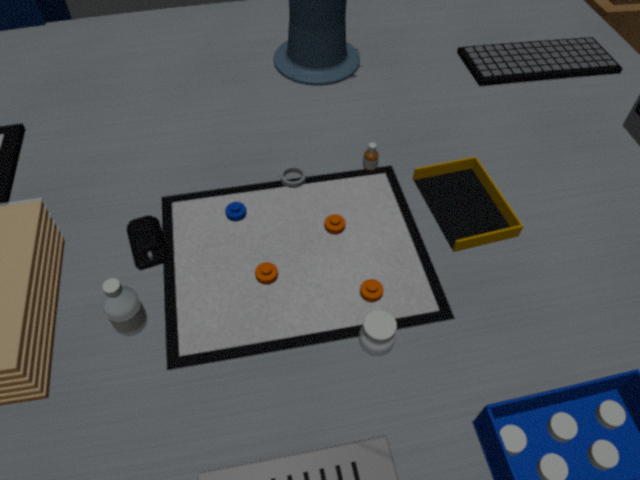

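The top view has the oranges at about (270,188), (365,224) and (288,273), blue at (389,309), and the bay at x 100–183, y 222–333 with its mouth to the right. The jar (277,133) stands beside one orange cap.

```bash
cat > h.py <<'E'
import numpy as np, cv2
from workcell import telemetry, vision
def ray(n,u,v,z,m=None):
    m=m or vision.camera_model(n)
    d=np.array([(u-m['cx'])/m['fx'],(v-m['cy'])/m['fy']]);s=d.copy()
    for _ in range(20): s=d/(1+m['k1']*(s@s))
    R=cv2.Rodrigues(np.array(m['rvec']))[0];t=np.array(m['tvec'])
    c=-R.T@t; w=R.T@np.array([s[0],s[1],1]); return c+w*(z-c[2])/w[2]
def proj(n,p,m=None):
    m=m or vision.camera_model(n)
    R=cv2.Rodrigues(np.array(m['rvec']))[0]; c=R@np.array(p,float)+np.array(m['tvec']); s=c[:2]/c[2]; s=s*(1+m['k1']*(s@s))
    return s*[m['fx'],m['fy']]+[m['cx'],m['cy']]
def blobs(img,lo,hi,amin=80,amax=3000):
    hsv=cv2.cvtColor(img,cv2.COLOR_RGB2HSV); k=cv2.inRange(hsv,lo,hi)
    n,l,s,c=cv2.connectedComponentsWithStats(k)
    return [(c[i],s[i]) for i in range(1,n) if amin<s[i,4]<amax]
OR=((3,150,110),(16,255,255)); BL=((105,150,80),(125,255,255))
def caps(n='top',img=None,z=13):
    img=vision.grab_frame(n) if img is None else img
    for nm,r in (('orange',OR),('blue',BL)):
        for c,s in blobs(img,*r): print(nm,c.round(1),s,ray(n,*c,z).round(1))
    return img
E
python3 - <<'E'
from h import *
for n in ['top','scene']:
    print(n); caps(n,cv2.imread(f'pics/{n}0.png')[:,:,::-1].copy())
img=cv2.imread('pics/top0.png')[:,:,::-1].copy()
hsv=cv2.cvtColor(img,cv2.COLOR_RGB2HSV)
print(hsv[280,98:104],hsv[224,130:134])
m=vision.camera_model('top');R=cv2.Rodrigues(m['rvec'])[0];print(-R.T@m['tvec'])
for nm,u,v,z in [('mouthL top',173,221,30),('backL',96,227,30),('backR',103,336,30),('mouthR',184,329,30),('floor mouthfar',179,224,0),('floor mouthnear',185,326,0),('floor backfar',105,229,0),('floor backnear',112,331,0),('jar',277,132,55),('bottle',223,360,60),('ring',320,350,7),('mouse',482,281,20),('media',518,183,110)]:
    print(nm,ray('top',u,v,z).round(0))
cv2.imwrite('pics/baycrop.png',cv2.resize(img[200:380,80:340][:,:,::-1],None,fx=3,fy=3))
E
```

```text
top
orange [269.9 188. ] [260 178  21  21 334] [682.9 -48.5  13. ]
orange [364.8 224.2] [355 214  21  21 341] [ 615.6 -213.8   13. ]
orange [287.2 273. ] [277 263  21  21 341] [532.9 -76.7  13. ]
blue [388.  308.5] [378 299  21  20 343] [ 468.6 -249.5   13. ]
scene
orange [334.6 221.8] [325 215  20  15 210] [530.  -75.2  13. ]
orange [265.8 270.8] [256 263  21  17 268] [ 613.  -212.4   13. ]
orange [371.5 288.3] [361 280  22  18 285] [680.3 -46.6  13. ]
blue [235.  209.6] [226 202  20  16 218] [ 467. -249.   13.]
[[ 20 169 136]
 [ 21 193 135]
 [ 21 203  99]
 [ 20 215  63]
 [ 20 211  58]
 [ 20 207  58]] [[ 21 187 138]
 [ 20 188 138]
 [ 20 190 138]
 [ 21 191 132]]
[ 515.0241703  -120.98125593  829.70682941]
mouthL top [625. 117.  30.]
backL [617. 248.  30.]
backR [433. 232.  30.]
mouthR [442.  97.  30.]
floor mouthfar [624. 115.   0.]
floor mouthnear [444. 104.   0.]
floor backfar [617. 246.   0.]
floor backnear [438. 230.   0.]
jar [769. -65.  55.]
bottle [394.  26.  60.]
ring [ 399. -131.    7.]
mouse [ 513. -410.   20.]
media [ 663. -439.  110.]
```

View pics/baycrop.png

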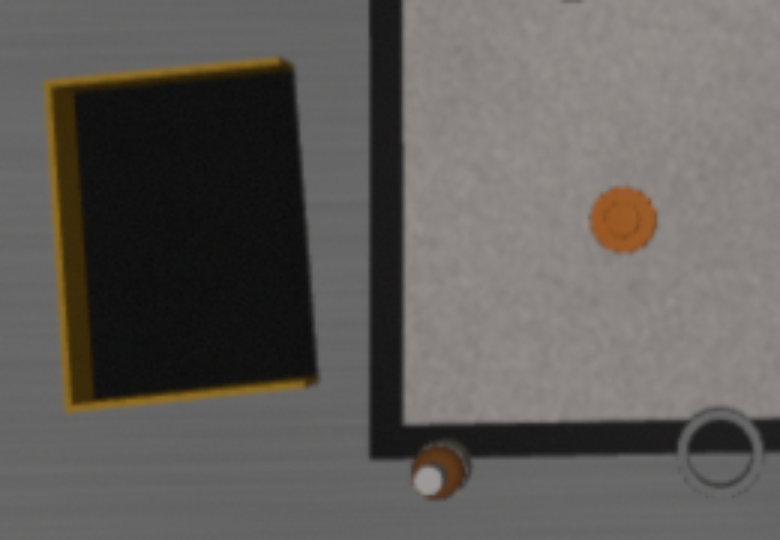

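```bash
cat >> h.py <<'E'
from scipy.spatial.transform import Rotation as Ro
def st():
    s=telemetry.sense();R=Ro.from_euler('xyz',s['orientation']).as_matrix()
    print('t',round(s['time'],2),'p',s['ee_pos'].round(1),'ydeg',np.degrees(np.arctan2(R[1,1],R[0,1])).round(1),'x',R[:,0].round(2),'F',s['contact_force'].round(1),'w',round(s['width'],1),'q6',round(s['joints'][5],2))
E
python3 -c "
from h import *
st()
print([ray('scene',u,v,30).round(0) for u,v in[(415,166),(477,159),(521,225),(455,246)]])"
```

```text
t 0.1 p [156.1 630.5 229.5] ydeg 76.1 x [-0. -0. -1.] F [-0.9  0.1 -0.7] w 94.2 q6 -0.17
[array([435., 107.,  30.]), array([437., 237.,  30.]), array([613., 250.,  30.]), array([635., 113.,  30.])]
```

Emit:
{"method": "move_arm", "body": {
  "increments": [
    {"offset": [0,-0.2,0],"turn": 0}
  ],
  "jaw": 0.45
}}

```text
time: 0.2
ee_pos: [155.9, 626.3, 228.9]
orientation: [-1.749, 1.568, -1.991]
contact_force: [-0.7, -0.3, -0.1]
width: 88.8
```

Emit:
{"method": "move_arm", "body": {
  "increments": [
    {"offset": [0.5,-1,0],"turn": -1},
    {"offset": [0.5,-1,0],"turn": -1},
    {"offset": [0.5,-1,0],"turn": -1},
    {"offset": [0.5,-1,0],"turn": -1},
    {"offset": [0.5,-1,0],"turn": -1},
    {"offset": [0.5,-1,0],"turn": -1},
    {"offset": [0.5,-1,0],"turn": -1},
    {"offset": [0.5,-1,0],"turn": -1},
    {"offset": [0.5,-1,0],"turn": -1},
    {"offset": [0.5,-1,0],"turn": -1},
    {"offset": [0.5,-1,0],"turn": -1},
    {"offset": [0.5,-1,0],"turn": -1}
  ]
}}

```text
time: 1.4
ee_pos: [275.7, 373.4, 224.1]
orientation: [-1.487, 1.561, -2.725]
contact_force: [0.1, 0.4, -0.1]
width: 26.1
```

Emit:
{"method": "move_arm", "body": {
  "increments": [
    {"offset": [0.5,-1,0],"turn": -1},
    {"offset": [0.5,-1,0],"turn": -1},
    {"offset": [0.5,-1,0],"turn": 0},
    {"offset": [0.5,-1,0],"turn": 0},
    {"offset": [0.5,-1,0],"turn": 0},
    {"offset": [0.5,-1,0],"turn": 0},
    {"offset": [0.5,-1,0],"turn": 0},
    {"offset": [0.5,-1,0],"turn": 0},
    {"offset": [0.5,-1,0],"turn": 0},
    {"offset": [0.5,-1,0],"turn": 0},
    {"offset": [0.5,-1,0],"turn": 0},
    {"offset": [0.5,-1,0],"turn": 0}
  ]
}}

```text
time: 2.6
ee_pos: [394.9, 120.5, 220.8]
orientation: [-1.42, 1.558, -2.825]
contact_force: [1.0, 0.1, -0.3]
width: 26.0
```

```bash
python3 -c "
from h import *
st()"
```

```text
t 2.6 p [394.9 120.5 220.8] ydeg 9.5 x [-0.01 -0.   -1.  ] F [ 1.   0.1 -0.3] w 26.0 q6 -0.14
```

Emit:
{"method": "move_arm", "body": {
  "increments": [
    {"offset": [0.6,-1,-0.5],"turn": 0.25},
    {"offset": [0.6,-1,-0.5],"turn": 0},
    {"offset": [0.6,-1,-0.5],"turn": 0},
    {"offset": [0.6,-1,-0.5],"turn": 0},
    {"offset": [0.6,-1,-0.5],"turn": 0},
    {"offset": [0.6,-1,-0.5],"turn": 0},
    {"offset": [0.6,-1,-0.5],"turn": 0},
    {"offset": [0.6,-1,-0.5],"turn": 0},
    {"offset": [0.6,-1,-0.5],"turn": 0},
    {"offset": [0.6,-1,-0.5],"turn": 0},
    {"offset": [0.6,-1,-0.5],"turn": 0},
    {"offset": [0.3,-0.4,0],"turn": 0}
  ]
}}

```text
time: 3.8
ee_pos: [533.3, -118.6, 104.4]
orientation: [-1.575, 1.558, -2.963]
contact_force: [-0.4, 0.9, 0.6]
width: 25.8
```

```bash
python3 -c "
from h import *
st()"
```

```text
t 3.8 p [ 533.3 -118.6  104.4] ydeg 10.5 x [-0.01 -0.   -1.  ] F [-0.4  0.9  0.6] w 25.8 q6 -0.6
```

Emit:
{"method": "move_arm", "body": {
  "increments": [
    {"offset": [0.35,-0.1,-0.9],"turn": 0},
    {"offset": [0,0,-0.9],"turn": 0},
    {"offset": [0,0,-0.9],"turn": 0},
    {"offset": [0,0,-0.6],"turn": 0},
    {"offset": [0,0,-0.2],"turn": 0}
  ]
}}

```text
time: 4.3
ee_pos: [541.8, -121.2, 34.9]
orientation: [-1.423, 1.561, -2.813]
contact_force: [-0.4, 0.6, 0.3]
width: 26.3
```

```bash
python3 -c "
from h import *
st()
for n in ['top','wrist']: cv2.imwrite('pics/%s1.png'%n,vision.grab_frame(n)[:,:,::-1])"
```

```text
t 4.3 p [ 541.8 -121.2   34.9] ydeg 10.4 x [-0.01 -0.   -1.  ] F [-0.4  0.6  0.3] w 26.3 q6 -0.6
```

View pics/wrist1.png

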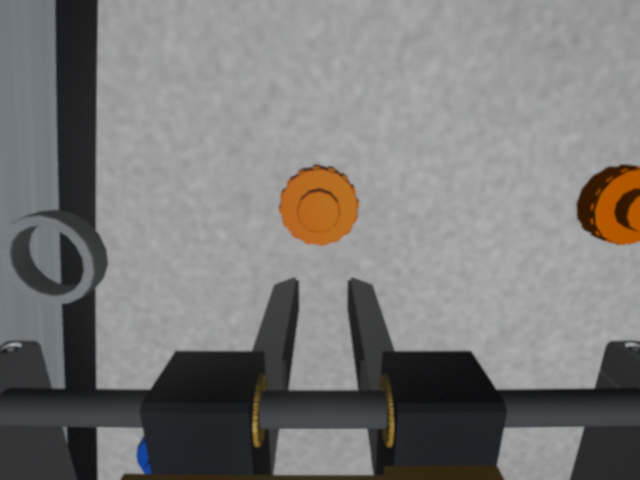

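View pics/top1.png

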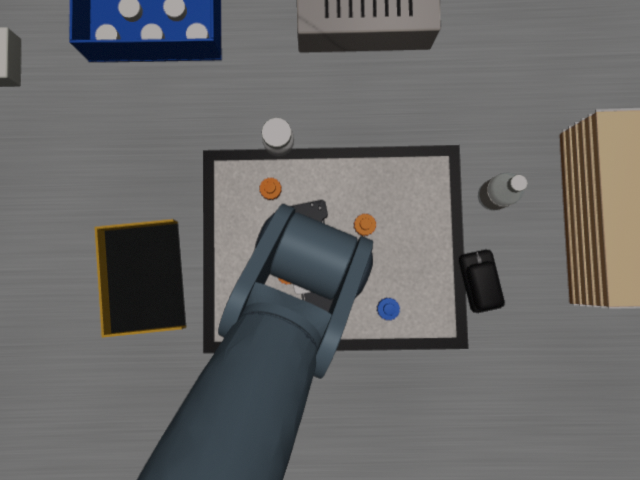

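The wrist view shows the cap at (319,205), centred between the fingertips (298 and 350, row 285). I'll push now.

Emit:
{"method": "move_arm", "body": {
  "increments": [
    {"offset": [-0.1,0.5,-0.1],"turn": 0},
    {"offset": [-0.1,0.5,0],"turn": 0},
    {"offset": [-0.1,0.4,0],"turn": 0},
    {"offset": [-0.1,0.4,0],"turn": 0},
    {"offset": [-0.1,0.5,0],"turn": 0},
    {"offset": [-0.1,0.5,0],"turn": 0},
    {"offset": [-0.1,0.5,0],"turn": 0},
    {"offset": [-0.1,0.5,0],"turn": 0},
    {"offset": [-0.1,0.5,0],"turn": 0},
    {"offset": [-0.1,0.5,0],"turn": 0},
    {"offset": [-0.1,0.5,0],"turn": 0},
    {"offset": [-0.1,0.4,0],"turn": 0}
  ]
}}

```text
time: 5.6
ee_pos: [517.9, 2.4, 36.9]
orientation: [-0.736, 1.564, -2.124]
contact_force: [-0.0, -1.1, -0.6]
width: 25.8
```

```bash
python3 -c "
from h import *
st()
for n in ['wrist']: cv2.imwrite('pics/%s2.png'%n,vision.grab_frame(n)[:,:,::-1])"
```

```text
t 5.6 p [517.9   2.4  36.9] ydeg 10.4 x [-0.   -0.01 -1.  ] F [-0.  -1.1 -0.6] w 25.8 q6 -0.39
```

View pics/wrist2.png

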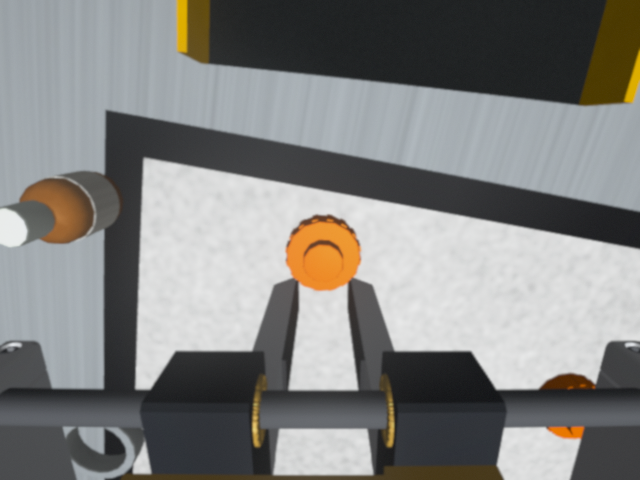

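The cap is seated between the tips at (323,255), heading into the mouth.

Emit:
{"method": "move_arm", "body": {
  "increments": [
    {"offset": [-0.1,0.5,-0.1],"turn": 0},
    {"offset": [-0.1,0.5,-0.1],"turn": 0},
    {"offset": [-0.1,0.5,-0.1],"turn": 0},
    {"offset": [-0.1,0.5,0],"turn": 0},
    {"offset": [-0.1,0.5,0],"turn": 0},
    {"offset": [-0.1,0.5,0],"turn": 0},
    {"offset": [-0.1,0.5,0],"turn": 0},
    {"offset": [-0.1,0.5,0],"turn": 0},
    {"offset": [-0.1,0.5,0],"turn": 0},
    {"offset": [-0.1,0.5,0],"turn": 0},
    {"offset": [-0.1,0.5,0],"turn": 0},
    {"offset": [-0.1,0.5,0],"turn": 0}
  ]
}}

```text
time: 6.85
ee_pos: [491.6, 133.0, 30.6]
orientation: [-0.702, 1.564, -2.091]
contact_force: [0.3, 0.4, -0.0]
width: 26.1
```

Emit:
{"method": "move_arm", "body": {
  "increments": [
    {"offset": [-0.1,0.5,0],"turn": 0},
    {"offset": [-0.1,0.5,0],"turn": 0},
    {"offset": [-0.1,0.4,0],"turn": 0},
    {"offset": [0,0.2,0],"turn": 0},
    {"offset": [0,0,0],"turn": 0}
  ]
}}

```text
time: 7.35
ee_pos: [484.6, 169.3, 30.5]
orientation: [-0.708, 1.564, -2.095]
contact_force: [-0.2, 0.5, 0.7]
width: 26.0
```

```bash
python3 -c "
from h import *
st()
for n in ['wrist']: cv2.imwrite('pics/%s3.png'%n,vision.grab_frame(n)[:,:,::-1])"
```

```text
t 7.35 p [484.6 169.3  30.5] ydeg 10.5 x [-0.   -0.01 -1.  ] F [-0.2  0.5  0.7] w 26.0 q6 -0.06
```

View pics/wrist3.png

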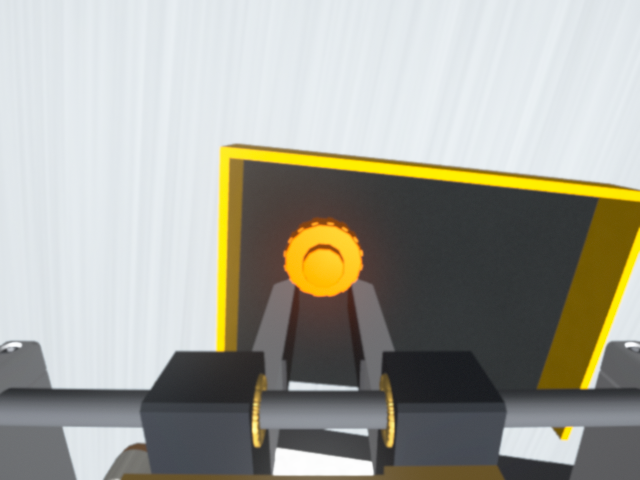

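Emit:
{"method": "move_arm", "body": {
  "increments": [
    {"offset": [0.1,-0.6,0],"turn": 0},
    {"offset": [0.1,-0.8,0.3],"turn": 0},
    {"offset": [0.2,-1,1],"turn": 0},
    {"offset": [0.3,-1,1],"turn": 0.3},
    {"offset": [0.35,-1,1],"turn": 0},
    {"offset": [0.35,-1,0],"turn": 0},
    {"offset": [0.35,-1,0],"turn": 0},
    {"offset": [0.35,-1,0],"turn": 0},
    {"offset": [0.35,-1,0],"turn": 0},
    {"offset": [0.35,-1,0],"turn": 0},
    {"offset": [0.35,-1,0],"turn": 0},
    {"offset": [0.35,-1,0],"turn": 0}
  ]
}}

```text
time: 8.6
ee_pos: [554.4, -79.7, 98.8]
orientation: [-0.708, 1.561, -2.078]
contact_force: [0.5, 0.0, -0.1]
width: 26.1
```

Emit:
{"method": "move_arm", "body": {
  "increments": [
    {"offset": [0.35,-1,0],"turn": 0},
    {"offset": [0.35,-1,0],"turn": 0},
    {"offset": [0.35,-1,0],"turn": 0},
    {"offset": [0.35,-1,0],"turn": 0},
    {"offset": [0.35,-1,0],"turn": 0},
    {"offset": [0.35,-1,0],"turn": 0},
    {"offset": [0.35,-1,0],"turn": 0},
    {"offset": [0.35,-1,0],"turn": 0}
  ]
}}

```text
time: 9.4
ee_pos: [607.1, -257.5, 97.5]
orientation: [-0.927, 1.559, -2.307]
contact_force: [-0.7, 0.3, -0.8]
width: 25.7
```

```bash
python3 -c "
from h import *
st()"
```

```text
t 9.4 p [ 607.1 -257.5   97.5] ydeg 10.9 x [-0.01 -0.01 -1.  ] F [-0.7  0.3 -0.8] w 25.7 q6 -0.75
```

Emit:
{"method": "move_arm", "body": {
  "increments": [
    {"offset": [0.8,-0.1,-0.6],"turn": 0.2},
    {"offset": [0,0,-0.9],"turn": 0},
    {"offset": [0,0,-0.9],"turn": 0},
    {"offset": [0,0,-0.7],"turn": 0},
    {"offset": [0,0,-0.2],"turn": 0}
  ]
}}

```text
time: 9.9
ee_pos: [619.7, -266.1, 26.5]
orientation: [-0.998, 1.558, -2.369]
contact_force: [-0.3, 0.2, -0.4]
width: 26.0
```

```bash
python3 -c "
from h import *
st()
for n in ['wrist']: cv2.imwrite('pics/%s4.png'%n,vision.grab_frame(n)[:,:,::-1])"
```

```text
t 9.9 p [ 619.7 -266.1   26.5] ydeg 11.4 x [-0.01 -0.01 -1.  ] F [-0.3  0.2 -0.4] w 26.0 q6 -0.76
```

View pics/wrist4.png

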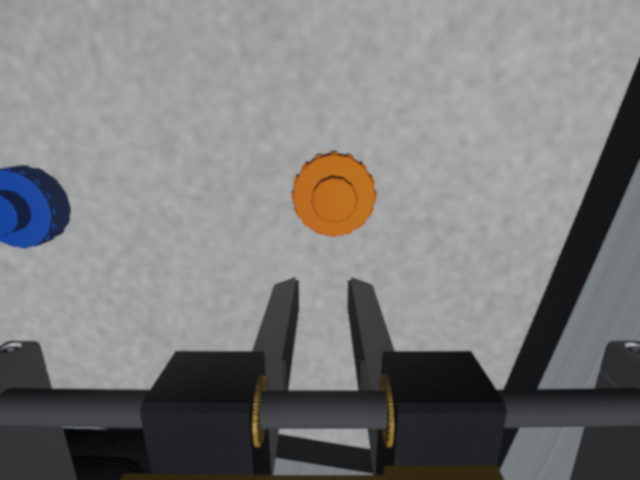

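B sits at (334,194), about 5 mm right of the finger centre (323), and the tips are low. I'll correct both, then push.

Emit:
{"method": "move_arm", "body": {
  "increments": [
    {"offset": [0.25,0.1,0.25],"turn": 0},
    {"offset": [-0.05,0.4,0],"turn": 0},
    {"offset": [-0.1,0.4,0],"turn": 0},
    {"offset": [-0.1,0.4,0],"turn": 0},
    {"offset": [-0.1,0.4,0],"turn": 0},
    {"offset": [-0.1,0.5,0],"turn": 0},
    {"offset": [-0.1,0.5,0],"turn": 0}
  ]
}}

```text
time: 10.65
ee_pos: [614.6, -207.6, 34.9]
orientation: [-0.647, 1.559, -2.016]
contact_force: [0.2, -0.1, 0.0]
width: 25.6
```

```bash
python3 -c "
from h import *
st()
for n in ['wrist']: cv2.imwrite('pics/%s5.png'%n,vision.grab_frame(n)[:,:,::-1])"
```

```text
t 10.65 p [ 614.6 -207.6   34.9] ydeg 11.5 x [-0.01 -0.01 -1.  ] F [ 0.2 -0.1  0. ] w 25.6 q6 -0.69
```

View pics/wrist5.png

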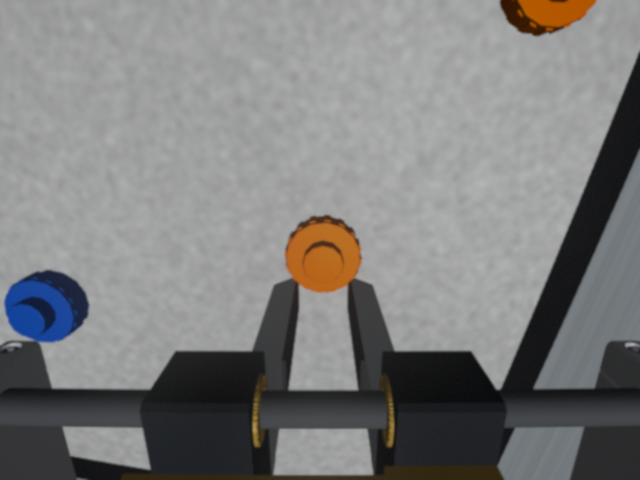

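B is seated at (323,255); A and blue are well clear.

Emit:
{"method": "move_arm", "body": {
  "increments": [
    {"offset": [-0.13,0.6,-0.05],"turn": 0},
    {"offset": [-0.13,0.6,-0.05],"turn": 0},
    {"offset": [-0.13,0.6,0],"turn": 0},
    {"offset": [-0.13,0.6,0],"turn": 0},
    {"offset": [-0.13,0.6,0],"turn": 0},
    {"offset": [-0.13,0.6,0],"turn": 0},
    {"offset": [-0.13,0.6,0],"turn": 0},
    {"offset": [-0.13,0.6,0],"turn": 0},
    {"offset": [-0.13,0.6,0],"turn": 0},
    {"offset": [-0.13,0.6,0],"turn": 0},
    {"offset": [-0.13,0.6,0],"turn": 0},
    {"offset": [-0.13,0.6,0],"turn": 0}
  ]
}}

```text
time: 11.9
ee_pos: [580.4, -49.9, 33.0]
orientation: [-0.637, 1.559, -2.006]
contact_force: [-1.2, -0.1, -0.4]
width: 25.7
```

Emit:
{"method": "move_arm", "body": {
  "increments": [
    {"offset": [-0.13,0.6,0],"turn": 0},
    {"offset": [-0.13,0.6,0],"turn": 0},
    {"offset": [-0.13,0.6,0],"turn": 0},
    {"offset": [-0.13,0.6,0],"turn": 0},
    {"offset": [-0.13,0.6,0],"turn": 0},
    {"offset": [-0.13,0.6,0],"turn": 0},
    {"offset": [-0.13,0.6,0],"turn": 0},
    {"offset": [-0.13,0.6,0],"turn": 0},
    {"offset": [-0.13,0.6,0],"turn": 0},
    {"offset": [-0.13,0.6,0],"turn": 0},
    {"offset": [-0.13,0.6,0],"turn": 0},
    {"offset": [-0.13,0.5,0],"turn": 0}
  ]
}}

```text
time: 13.1
ee_pos: [546.1, 105.2, 33.0]
orientation: [-0.639, 1.559, -2.007]
contact_force: [0.8, 0.7, -0.5]
width: 25.8
```

```bash
python3 -c "
from h import *
st()
for n in ['wrist']: cv2.imwrite('pics/%s6.png'%n,vision.grab_frame(n)[:,:,::-1])"
```

```text
t 13.1 p [546.1 105.2  33. ] ydeg 11.6 x [-0.   -0.01 -1.  ] F [ 0.8  0.7 -0.5] w 25.8 q6 -0.2
```

View pics/wrist6.png

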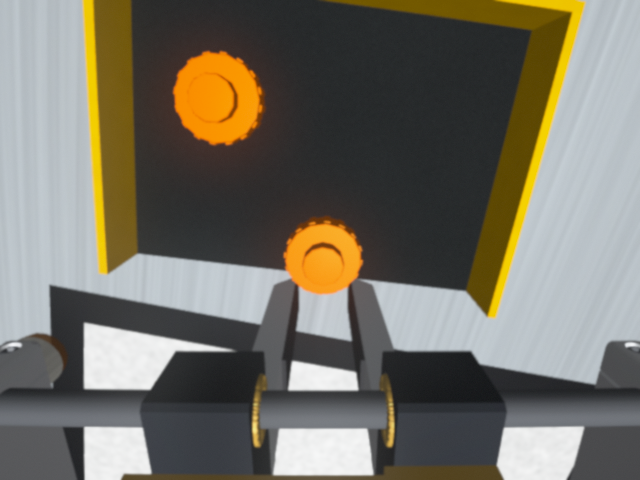

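B is entering at (323,257); C rests at (217,97) inside. I'll push about 60 mm more.

Emit:
{"method": "move_arm", "body": {
  "increments": [
    {"offset": [-0.05,0.6,0],"turn": 0},
    {"offset": [-0.05,0.6,0],"turn": 0},
    {"offset": [-0.05,0.6,0],"turn": 0},
    {"offset": [-0.05,0.5,0],"turn": 0},
    {"offset": [-0.05,0.4,0],"turn": 0},
    {"offset": [0,0.2,0],"turn": 0},
    {"offset": [0,0,0],"turn": 0}
  ]
}}

```text
time: 13.85
ee_pos: [539.9, 170.1, 32.8]
orientation: [-0.718, 1.559, -2.085]
contact_force: [0.5, 0.0, 1.1]
width: 25.9
```

```bash
python3 -c "
from h import *
st()
for n in ['wrist']: cv2.imwrite('pics/%s7.png'%n,vision.grab_frame(n)[:,:,::-1])"
```

```text
t 13.85 p [539.9 170.1  32.8] ydeg 11.7 x [-0.01 -0.01 -1.  ] F [0.5 0.  1.1] w 25.9 q6 -0.09
```

View pics/wrist7.png

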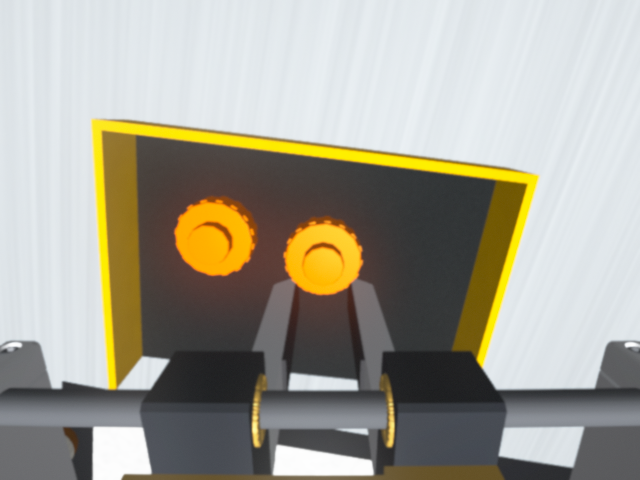

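Emit:
{"method": "move_arm", "body": {
  "increments": [
    {"offset": [0.1,-0.6,0],"turn": 0},
    {"offset": [0.1,-0.8,0.3],"turn": 0},
    {"offset": [0.5,-1,1],"turn": 1},
    {"offset": [0.6,-1,1],"turn": 1},
    {"offset": [0.6,-1,1],"turn": 0.9},
    {"offset": [0.7,-1,0],"turn": 0},
    {"offset": [0.7,-1,0],"turn": 0},
    {"offset": [0.7,-1,0],"turn": 0},
    {"offset": [0.7,-1,0],"turn": 0},
    {"offset": [0.7,-1,0],"turn": 0},
    {"offset": [0.7,-1,0],"turn": 0},
    {"offset": [0.7,-1,0],"turn": 0}
  ]
}}

```text
time: 15.1
ee_pos: [677.1, -80.7, 101.0]
orientation: [-0.8, 1.554, -1.933]
contact_force: [0.9, -0.3, -0.2]
width: 26.2
```

```bash
python3 -c "
from h import *
st()"
```

```text
t 15.1 p [677.1 -80.7 101. ] ydeg 25.1 x [-0.01 -0.02 -1.  ] F [ 0.9 -0.3 -0.2] w 26.2 q6 -0.71
```

Emit:
{"method": "move_arm", "body": {
  "increments": [
    {"offset": [0.9,0,0],"turn": 0},
    {"offset": [0.1,0,-0.6],"turn": 0},
    {"offset": [0,0,-0.9],"turn": 0},
    {"offset": [0,0,-0.8],"turn": 0},
    {"offset": [0,0,-0.6],"turn": 0},
    {"offset": [0,0,-0.1],"turn": 0}
  ]
}}

```text
time: 15.7
ee_pos: [694.0, -87.7, 33.3]
orientation: [-1.052, 1.552, -2.192]
contact_force: [-0.0, 0.3, 1.1]
width: 26.0
```

```bash
python3 -c "
from h import *
st()
for n in ['wrist']: cv2.imwrite('pics/%s8.png'%n,vision.grab_frame(n)[:,:,::-1])"
```

```text
t 15.7 p [694.  -87.7  33.3] ydeg 24.7 x [-0.01 -0.02 -1.  ] F [-0.   0.3  1.1] w 26.0 q6 -0.7
```

View pics/wrist8.png

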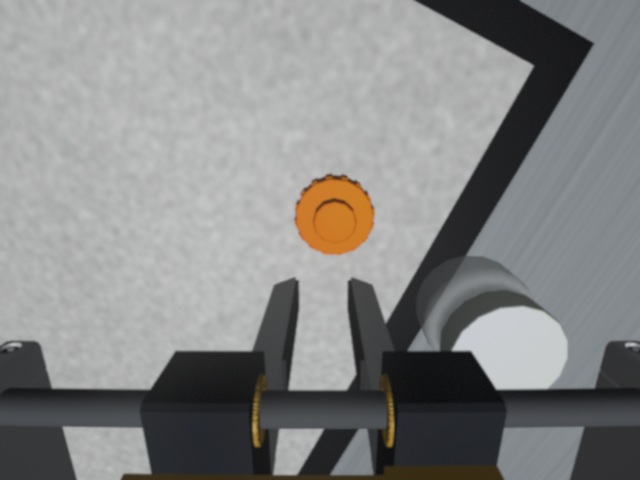

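A is at (335,215), about 5 mm right of the finger centre; the jar (505,350) is clear of the fingers.

Emit:
{"method": "move_arm", "body": {
  "increments": [
    {"offset": [0.25,0.1,0],"turn": 0},
    {"offset": [-0.1,0.3,0],"turn": 0},
    {"offset": [-0.15,0.3,0],"turn": 0},
    {"offset": [-0.2,0.35,0],"turn": 0},
    {"offset": [-0.25,0.4,0],"turn": 0},
    {"offset": [-0.3,0.4,0],"turn": 0}
  ]
}}

```text
time: 16.35
ee_pos: [680.1, -47.6, 36.5]
orientation: [-0.765, 1.553, -1.904]
contact_force: [-0.7, 0.5, 0.5]
width: 26.0
```

```bash
python3 -c "
from h import *
st()
for n in ['wrist']: cv2.imwrite('pics/%s9.png'%n,vision.grab_frame(n)[:,:,::-1])"
```

```text
t 16.35 p [680.1 -47.6  36.5] ydeg 24.7 x [-0.01 -0.02 -1.  ] F [-0.7  0.5  0.5] w 26.0 q6 -0.65
```

View pics/wrist9.png

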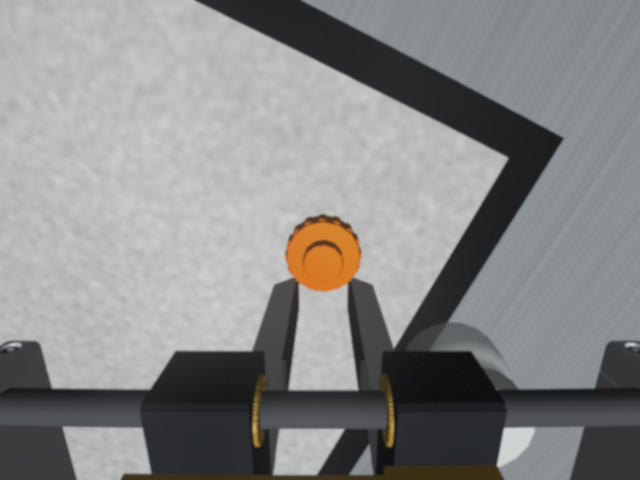

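Emit:
{"method": "move_arm", "body": {
  "increments": [
    {"offset": [-0.35,0.45,-0.1],"turn": 0},
    {"offset": [-0.4,0.45,-0.1],"turn": 0},
    {"offset": [-0.4,0.45,0],"turn": 0},
    {"offset": [-0.4,0.45,0],"turn": 0},
    {"offset": [-0.4,0.45,0],"turn": 0},
    {"offset": [-0.4,0.45,0],"turn": 0},
    {"offset": [-0.4,0.45,0],"turn": 0},
    {"offset": [-0.4,0.45,0],"turn": 0},
    {"offset": [-0.4,0.45,0],"turn": 0},
    {"offset": [-0.3,0.2,0],"turn": 0}
  ]
}}

```text
time: 17.4
ee_pos: [595.2, 46.5, 32.6]
orientation: [-0.774, 1.554, -1.911]
contact_force: [0.3, -0.0, 0.2]
width: 25.7
```

```bash
python3 -c "
from h import *
st()
for n in ['wrist']: cv2.imwrite('pics/%s10.png'%n,vision.grab_frame(n)[:,:,::-1])"
```

```text
t 17.4 p [595.2  46.5  32.6] ydeg 24.8 x [-0.01 -0.02 -1.  ] F [ 0.3 -0.   0.2] w 25.7 q6 -0.53
```

View pics/wrist10.png

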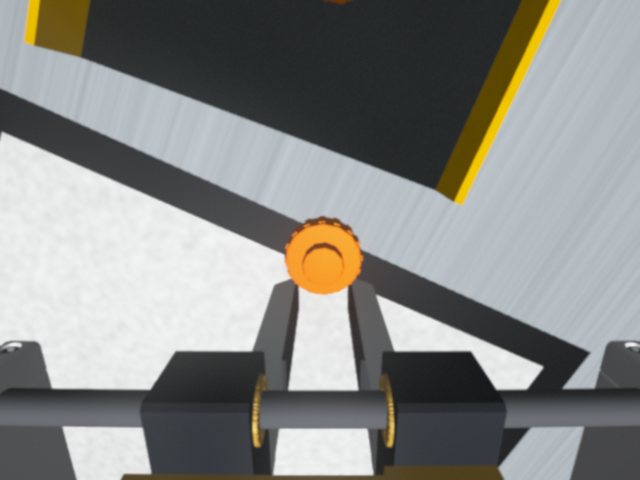

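A is at (323,257), just outside the mouth. I'll back off, square up to the bay, and push in.

Emit:
{"method": "move_arm", "body": {
  "increments": [
    {"offset": [0.3,-0.8,0],"turn": 0},
    {"offset": [0,-0.2,0],"turn": -0.5},
    {"offset": [-0.2,0,0],"turn": -1},
    {"offset": [-0.2,0,0],"turn": -1},
    {"offset": [-0.1,0,0],"turn": -1},
    {"offset": [0,0,0],"turn": -1},
    {"offset": [0,0,0],"turn": 0}
  ]
}}

```text
time: 18.15
ee_pos: [593.9, 17.7, 32.8]
orientation: [-0.665, 1.553, -2.18]
contact_force: [0.4, 0.3, -0.5]
width: 25.9
```

```bash
python3 -c "
from h import *
st()
for n in ['wrist']: cv2.imwrite('pics/%s11.png'%n,vision.grab_frame(n)[:,:,::-1])"
```

```text
t 18.15 p [593.9  17.7  32.8] ydeg 3.2 x [-0.01 -0.01 -1.  ] F [ 0.4  0.3 -0.5] w 25.9 q6 -0.2
```

View pics/wrist11.png

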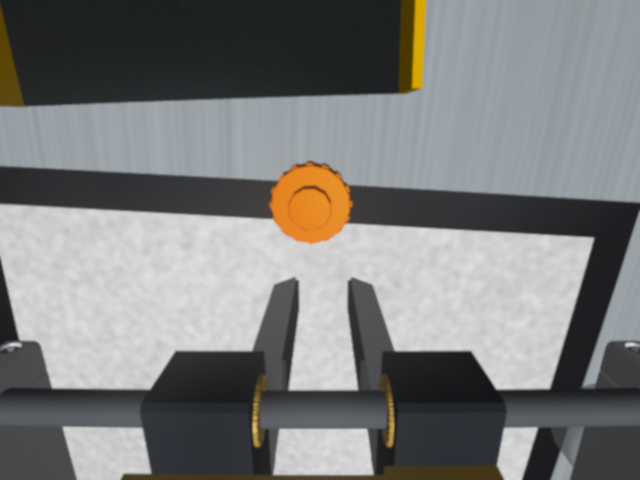

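Emit:
{"method": "move_arm", "body": {
  "increments": [
    {"offset": [-0.28,0,0],"turn": 0},
    {"offset": [0,0.4,0],"turn": 0},
    {"offset": [-0.02,0.4,0],"turn": 0},
    {"offset": [-0.02,0.4,0],"turn": 0},
    {"offset": [-0.02,0.4,0],"turn": 0},
    {"offset": [-0.02,0.4,0],"turn": 0}
  ]
}}

```text
time: 18.8
ee_pos: [586.6, 59.3, 32.9]
orientation: [-0.64, 1.553, -2.151]
contact_force: [-0.6, 0.4, 0.3]
width: 26.0
```

```bash
python3 -c "
from h import *
st()
for n in ['wrist']: cv2.imwrite('pics/%s12.png'%n,vision.grab_frame(n)[:,:,::-1])"
```

```text
t 18.8 p [586.6  59.3  32.9] ydeg 3.4 x [-0.01 -0.01 -1.  ] F [-0.6  0.4  0.3] w 26.0 q6 -0.13
```

View pics/wrist12.png

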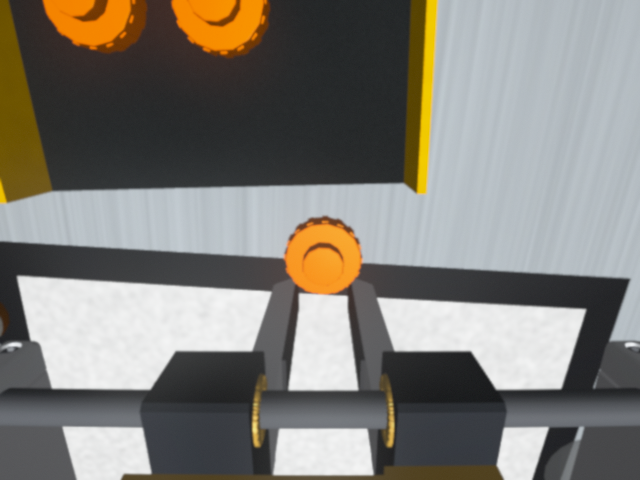

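A is seated at (323,257) with clearance to the wall (405) and cap B (268).

Emit:
{"method": "move_arm", "body": {
  "increments": [
    {"offset": [-0.03,0.5,0],"turn": 0},
    {"offset": [-0.03,0.5,0],"turn": 0},
    {"offset": [-0.03,0.5,0],"turn": 0},
    {"offset": [-0.03,0.5,0],"turn": 0},
    {"offset": [-0.03,0.5,0],"turn": 0},
    {"offset": [-0.03,0.5,0],"turn": 0},
    {"offset": [-0.03,0.5,0],"turn": 0},
    {"offset": [-0.03,0.5,0],"turn": 0},
    {"offset": [-0.03,0.4,0],"turn": 0},
    {"offset": [0,0.2,0],"turn": 0},
    {"offset": [0,0,0],"turn": 0}
  ]
}}

```text
time: 19.95
ee_pos: [580.3, 162.0, 32.8]
orientation: [-0.653, 1.554, -2.161]
contact_force: [-0.4, -0.2, 1.0]
width: 25.6
```

```bash
python3 -c "
from h import *
st()
for n in ['wrist']: cv2.imwrite('pics/%s13.png'%n,vision.grab_frame(n)[:,:,::-1])"
```

```text
t 19.95 p [580.3 162.   32.8] ydeg 3.6 x [-0.01 -0.01 -1.  ] F [-0.4 -0.2  1. ] w 25.6 q6 0.04
```

View pics/wrist13.png

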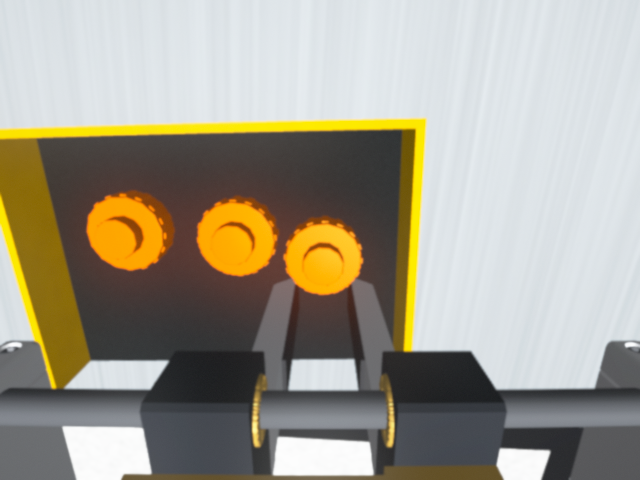

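All three are inside: (130,231), (236,236) and (323,256). I'll retreat and verify.

Emit:
{"method": "move_arm", "body": {
  "increments": [
    {"offset": [0.05,-0.6,0],"turn": 0},
    {"offset": [0,-0.3,0],"turn": 0},
    {"offset": [0,0,0.7],"turn": 0},
    {"offset": [0,0,1],"turn": 0},
    {"offset": [0,0,1],"turn": 0},
    {"offset": [0,0,1],"turn": 0},
    {"offset": [0,0,1],"turn": 0},
    {"offset": [0,0,1],"turn": 0},
    {"offset": [-0.5,1,0.5],"turn": 0},
    {"offset": [-0.5,1,0.5],"turn": 0},
    {"offset": [-0.5,1,0.5],"turn": 0},
    {"offset": [-0.5,1,0],"turn": 0}
  ]
}}

```text
time: 21.2
ee_pos: [542.9, 216.7, 193.5]
orientation: [-0.123, 1.558, -1.646]
contact_force: [0.4, 0.1, 0.9]
width: 25.7
```

Emit:
{"method": "move_arm", "body": {
  "increments": [
    {"offset": [-0.7,1,0],"turn": 0},
    {"offset": [-0.7,1,0],"turn": 0},
    {"offset": [-0.7,1,0],"turn": 0},
    {"offset": [-0.7,1,0],"turn": 0},
    {"offset": [-0.7,1,0],"turn": 0},
    {"offset": [-0.7,1,0],"turn": 0},
    {"offset": [-0.7,1,0],"turn": 0},
    {"offset": [-0.7,1,0],"turn": 0},
    {"offset": [-0.7,1,0],"turn": 0},
    {"offset": [-0.7,1,0],"turn": 0},
    {"offset": [-0.7,1,0],"turn": 0},
    {"offset": [-0.7,1,0],"turn": 0}
  ]
}}

```text
time: 22.4
ee_pos: [371.7, 462.2, 210.2]
orientation: [1.24, 1.555, -0.292]
contact_force: [-0.1, 0.2, -0.1]
width: 26.1
```

Emit:
{"method": "move_arm", "body": {
  "increments": [
    {"offset": [-0.7,1,0],"turn": 0},
    {"offset": [-0.7,1,0],"turn": 0},
    {"offset": [-0.7,1,0],"turn": 0},
    {"offset": [-0.7,1,0],"turn": 0},
    {"offset": [0,0,0],"turn": 0}
  ]
}}

```text
time: 22.9
ee_pos: [313.4, 545.9, 216.7]
orientation: [1.565, 1.552, 0.032]
contact_force: [-0.3, -0.1, 0.0]
width: 25.9
```

```bash
python3 - <<'E'
from h import *
st()
for n in ['top','scene']:
    print(n);i=caps(n); cv2.imwrite('pics/%s14.png'%n,i[:,:,::-1])
    # change since start
    a=cv2.imread(f'pics/{n}0.png')[:,:,::-1]
    d=(cv2.absdiff(a,i).max(2)>40).astype('uint8')
    k,l,s,c=cv2.connectedComponentsWithStats(d)
    print([s[j].tolist() for j in range(1,k) if s[j,4]>15])
E
```

```text
t 22.9 p [313.4 545.9 216.7] ydeg 2.2 x [ 0.02  0.   -1.  ] F [-0.3 -0.1  0. ] w 25.9 q6 0.84
top
orange [138. 248.] [128 238  22  21 347] [581.3 182.3  13. ]
orange [133.3 273.1] [123 263  22  21 350] [537.8 189.9  13. ]
orange [133.2 305. ] [123 295  22  22 352] [482.8 189.4  13. ]
blue [388.  308.5] [378 299  21  20 342] [ 468.6 -249.5   13. ]
[[259, 178, 23, 22, 396], [354, 214, 22, 22, 387], [127, 237, 24, 23, 429], [122, 262, 24, 23, 432], [276, 262, 23, 23, 384], [122, 294, 25, 23, 437]]
scene
orange [461.6 182.7] [453 177  18  13 154] [479.2 191.2  13. ]
orange [472.4 203.1] [463 196  20  15 179] [533.5 191.9  13. ]
orange [477.7 221. ] [468 214  20  15 201] [577.  184.6  13. ]
blue [235.1 209.6] [226 202  20  16 211] [ 467.1 -248.9   13. ]
[[627, 0, 13, 10, 73], [603, 5, 21, 35, 231], [613, 36, 11, 11, 55], [451, 175, 21, 20, 312], [461, 195, 28, 39, 677], [324, 214, 22, 21, 360], [255, 262, 23, 23, 425], [360, 279, 24, 24, 452]]
```

View pics/top14.png

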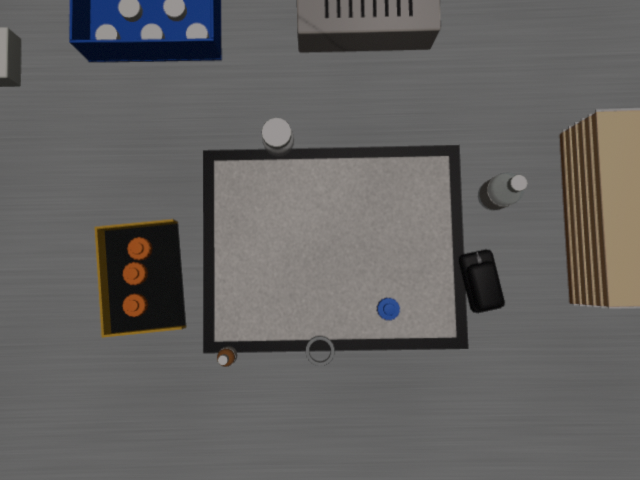

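The three oranges lie inside the bay at (138,248), (133,273) and (133,305). In the top view only the oranges have changed; blue has not moved.

```bash
python3 -c "
from workcell import ticket
print(ticket.sign_off())"
```

```text
the job is handed in; nothing more can be done
None
```

All three orange caps are in the bay, and I handed the job in at about 23 s of the 64 s allowed. I swept each one with the fingertips set 26 mm apart, keeping it flat with the stub up.

- **Cap positions:** the caps ended near (482, 190), (536, 191) and (580, 183) mm. That puts each edge at least 45 mm inside the mouth and clear of the walls. The top and scene cameras agree to within about 5 mm.
- **Other objects:** the blue cap reads the same position as before. Comparing the top view before and after shows changes only where the orange caps were and where they are now. The scene view also shows changes in its top-right corner, which I took to be the parked arm but did not look at.
- **Forces:** readings at the end of each move stayed at about 1 N. No check failed.

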